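# Hold a clamping pad flush on a sloped gluing bed

### The arm

A 6-joint arm with a two-finger parallel gripper is mounted at the origin on the work surface. World frame = base frame: x ahead of the robot, y to its left, z up, the work surface at z = 0. Lengths are in m, angles in rad, forces in N, time in s.
With the tool pointing down it reaches from about 0.4 to 0.825 m from the base axis. Payload 7 kg.
Tool frame: the origin (TCP) lies at the centre of the arm's flange, where the gripper is bolted on; the fingertips stand 178 mm ahead of it and the grasp point (between the pads) lies 159 mm ahead of it; z points along the fingers, y is the direction in which the jaws open and shut (so a half turn about z gives the same grasp; the last joint's range is limited). The gripper opens to 88 mm and grips with 3 to 60 N. Pads are 19 mm wide; open, the fingers measure 130 mm over their backs; the gripper's body (78 mm by 193 mm) begins 47 mm behind the grasp point.
Start: joints at [1.552, 0.359, 0.012, 0, -1.224, -0.288], TCP at [0.204, 0.643, 0.405] pointing down, gripper open.
Joint ranges: [-3.07, 3.07], [-1.43, 2.12], [-1.02, 1.25], [-3.03, 1.67], [-3.05, -0], [-3.03, 3.03]. Speed limits (rad/s): [2.39, 2.39, 3.01, 3.14, 3.14, 3.14].

### API

Orientations are given as [roll, pitch, yaw] about the fixed x, y, z axes, in that order (R = Rz(yaw) Ry(pitch) Rx(roll)).
In Python, from station import * gives the robot as it stands.
- The arm moves only by the tool send_rows, never from a script. Its argument "motion" is a list of rows, each an object with "offset": the shift along the tool's x, y, z in cm, a list of three; "turn": the turn about the tool's z in degrees. In form: [{"offset": [x, y, z], "turn": turn}, ...]. A call has 1 to 8 rows; each row is the pose to reach, as a shift and turn from the pose commanded when the call began, along the tool's axes at that moment; what a row does not reach only later rows make up. A row lasts 1/10 s, in which the tool goes at most 50 mm and 8.59 degrees, less where a joint would pass 70% of its speed; a pose out of reach is approached as far as the arm can. A call with a gripper value outside its range is refused whole. "hand" is the opening, from -1 (shut) to 1 (fully open), set as the call begins (left out, the last holds). The fingers move at their own pace and stop on an object; "squeeze" is the grip in N (left out, the last holds). Time passes only in rows, so rows that repeat a pose let the fingers close. It gives the time, the measured TCP pose, the force and the opening at its end, in the units of the state.
- get_state(): the state, without advancing time (a new reading comes with each control period).
- grab_frame(name): name is "scene" or "top"; returns a dict with "frame" (400x640x3 uint8, blue, green, red), "range_z" (400x640 float32, m along the optical axis (not along the pixel's ray), 0 where there is no reading), "vertical_fov" (degrees; the focal length in pixels is half the picture's height over the tangent of half this angle, whatever the lens; pixels are square), "cx", "cy" (the principal point, pixels), "cam_to_world" (4x4, takes a point from camera to world coordinates). Camera axes: x right, y up, looking along -z (the intrinsics and any distortion apply to the point x, -y, -z); pixel columns grow to the right and rows downward; lengths in m; the calibration is good to about 2 mm. A picture is of the moment at which its call begins.
- job_done(): hands the job in, once; it reports no verdict.
The state is a dict: "t": time; "q": joint angles; "qd": joint speeds; "joint_efforts": joint torques, N m; "eef_pos": TCP position; "ee_rot": TCP orientation; "force": force on the tool from outside, world axes, zero at the start; "moment": the same for the moment, N m; "width": finger opening in m.
Only numpy, scipy, OpenCV 4.12 (cv2) and the standard library are available. Lean on these libraries where they do the work, as an engineer would, in place of code of your own. Each camera call takes 0.05 s, during which the arm holds its last target. There are 200 camera calls.

### The job

Glue-up rehearsal at the joiner's bench: lay the pale wooden blank squarely on the sloped green bed of the angle stand, with its end at the steel toe stop (a small gap is fine), and let go of it. Then take the clamping pad by its orange rib, tilt it to the bed's slope, set it squarely on top of the blank and press it flush with about 10 newtons; finish while still gripping the pad and pressing, without letting go. Never press the pad on the blank harder than 35 newtons, and leave the glue bottle, tin and mallet alone.

Things in the scene. Friction and masses are not known exactly. Their poses are not given: they have to be found in the camera images.
- bed_top (a point): Middle of the top face of the angle stand's sloped green bed, where the middle of the blank's underside belongs; x up the slope towards the robot, z square to the face. The bed is 38 mm wide, narrower than the blank, so fingers pass either side. A steel toe stop 8 mm high stands at its lower end, 55 mm down-slope of this point; the upper end is 63 mm up-slope.
- bed (a joint): How far the sprung bed has sunk square to its face, in m, 0 to 0.016. It sinks about 1 mm per 1.5 N pressed on it.
- stand: Angle stand fixed to the bench: plywood foot 160 (x) x 110 x 18 mm, origin at the centre of its underside; all above is no wider than the bed. The tilt axis is level, along y, 72 mm above the bench; bed_top lies 44 mm off it, square to the bed. The bed's slope differs each time, 9 to 23 degrees, stiffly clamped, lower end (-x) away from the robot.
- blank: Pale wooden flat blank, loose, 110 (its x) x 50 (y) x 18 mm (z), about 0.07 kg; lies flat on the bench at the start. Origin at the centre of its underside, z up. Can be gripped across its 50 mm width.
- pad: Clamping pad, loose, about 0.18 kg: a dark wooden sole 100 (its x) x 50 (y) x 18 mm (z) with cork underneath, and on it an upright orange rib, 64 mm long (x), 22 mm thick (y), 44 mm tall, from 18 to 62 mm above the underside. Origin at the centre of its underside, z up. Gripped across the rib's thickness.
- glue: Yellow glue bottle, 58 mm across, 150 mm tall, upright, bystander; origin at the centre of its underside
- tin: Open steel tin, 74 mm across, 85 mm tall, bystander; origin at the centre of its underside
- mallet: Wooden mallet lying on the bench along its x, handle to -x, bystander; origin at bench level near its middle
Things that resemble listed ones, but are neither listed nor needed, are in the scene too. Of the things that look like the blank, the largest one is meant.

How it is judged:
On the way:
1. the blank lies squarely and flat on the sloped bed at the toe stop, let go, nothing else on it (x of blank in the frame of bed_top between -0.01 and 0.01 m and y of blank in the frame of bed_top between -0.008 and 0.008 m and z of blank in the frame of bed_top between -0.003 and 0.003 m and angle between the z axis of blank and the z axis of bed_top, either way round below 0.05 rad and angle between the x axis of blank and the x axis of bed_top, either way round below 0.1 rad and contact force between each of the arm, pad and blank below 0.1 N and linear speed of blank below 0.01 m/s), for 0.3 s.
At the end, for the whole second after the job is handed in: Blank on the bed within 10 mm along, 8 mm across, flat (0.05 rad, 3 mm), square (0.10 rad), untouched by the robot. Pad on it within 10 mm along, 8 mm across, flush (0.04 rad, 2.5 mm), square (0.10 rad), gripped (over 3 N), pressing the blank with 5 to 22 N, at rest (x of blank in the frame of bed_top between -0.01 and 0.01 m and y of blank in the frame of bed_top between -0.008 and 0.008 m and z of blank in the frame of bed_top between -0.003 and 0.003 m and angle between the z axis of blank and the z axis of bed_top, either way round below 0.05 rad and angle between the x axis of blank and the x axis of bed_top, either way round below 0.1 rad and x of pad in the frame of blank between -0.01 and 0.01 m and y of pad in the frame of blank between -0.008 and 0.008 m and z of pad in the frame of blank between 0.0155 and 0.0205 m and angle between the z axis of pad and the z axis of blank, either way round below 0.04 rad and angle between the x axis of pad and the x axis of blank, either way round below 0.1 rad and contact force between pad and blank between 5 and 22 N and contact force between the fingers and pad above 3 N and contact force between the arm and blank below 0.5 N and linear speed of pad below 0.01 m/s and angular speed of pad below 0.1 rad/s); the arm keeps its last pose, push and grip.
It fails at once if glue pushed more than 30 mm (distance of glue from where it was at the start of the episode above 0.03 m).
It fails at once if tin pushed more than 30 mm (distance of tin from where it was at the start of the episode above 0.03 m).
It fails at once if mallet pushed more than 30 mm (distance of mallet from where it was at the start of the episode above 0.03 m).
It fails at once if the pad is pressed on the blank with more than 35 N (contact force between pad and blank above 35 N).
It also fails if it takes over 54 s, if anything falls off the work surface, if the arm or the gripper's body presses on something with over 40 N, if the wrist force passes 120 N, or if a joint passes its speed limit or range.

## Working session

There is one attempt and no reset: what is moved stays moved. The work goes in short steps, Python scripts to look and compute and a tool call to move; the robot and the scene stay as the last step left them, time stands still between calls to the robot, and variables do not carry over. Pictures are saved under pics/ and viewed, about 8 in all and at most 12, crops included, and the job is handed in when it is done.

Besides the shell and the picture viewer there is one more tool, called as a command line: name --argument value ..., lists and objects as JSON in quotes. send_rows: Moves the arm, as the interface text tells. Its arguments: {"type":"object","properties":{"motion":{"type":"array"},"hand":{"type":"number"},"squeeze":{"type":"number"}},"required":["motion"]}

```bash
mkdir -p pics; cat > h.py <<'E'
from station import *
import numpy as np, cv2
def cam(n):
    f=grab_frame(n); f['f']=f['frame'].shape[0]/2/np.tan(np.radians(f['vertical_fov'])/2); return f
def pts(f):
    z=f['range_z']; v,u=np.mgrid[:z.shape[0],:z.shape[1]]
    P=np.stack([(u-f['cx'])/f['f']*z,-(v-f['cy'])/f['f']*z,-z,np.ones_like(z)],-1)
    return (P@np.array(f['cam_to_world']).T)[...,:3]
E
python3 - <<'E'
from h import *
import pickle
print(get_state())
for n in('scene','top'):
    f=cam(n); pickle.dump(f,open(n+'.pkl','wb')); cv2.imwrite(f'pics/{n}0.png',f['frame'])
    print(n,{k:v for k,v in f.items() if k not in('frame','range_z')}, (f['range_z']>0).mean())
E
```

```text
{'t': 0.0, 'q': array([ 1.55211571e+00,  3.59366790e-01,  1.10728830e-02, -3.49838803e-04,
       -1.22411546e+00, -2.88106799e-01]), 'qd': array([-0.00178573,  0.00069488, -0.00085673,  0.00260872, -0.00085048,
        0.00126723]), 'joint_efforts': array([ 6.83572307e-04, -5.82715702e+01,  2.93057334e+01,  6.99730799e+00,
        7.06884879e-03, -1.45002259e-04]), 'eef_pos': array([0.20378622, 0.64329559, 0.40374161]), 'ee_rot': array([ 3.13995264e+00, -1.43051011e-04, -3.06906427e-01]), 'force': array([-0.00475013,  0.15252491,  0.38087222]), 'moment': array([ 0.06227048,  0.01930572, -0.02933484]), 'width': 0.08725057786691424}
scene {'vertical_fov': 50.18594350056257, 'cx': 317.3194046809645, 'cy': 200.96596215568292, 'cam_to_world': array([[ 0.48878062, -0.58180187,  0.65007699,  1.21453294],
       [ 0.8721306 ,  0.30711448, -0.38087913, -0.47795932],
       [ 0.02194814,  0.75311837,  0.65751882,  0.82498232],
       [ 0.        ,  0.        ,  0.        ,  1.        ]]), 'f': np.float64(427.0906545421792)} 0.99612890625
top {'vertical_fov': 50.67462166422607, 'cx': 318.2195993034393, 'cy': 196.52034091870988, 'cam_to_world': array([[-0.0228619 ,  0.99827804, -0.05402113,  0.4583005 ],
       [-0.99973454, -0.02267376,  0.0040932 , -0.05987631],
       [ 0.00286129,  0.05410037,  0.9985314 ,  1.24632178],
       [ 0.        ,  0.        ,  0.        ,  1.        ]]), 'f': np.float64(422.3911381566434)} 0.99610546875
```

View pics/scene0.png

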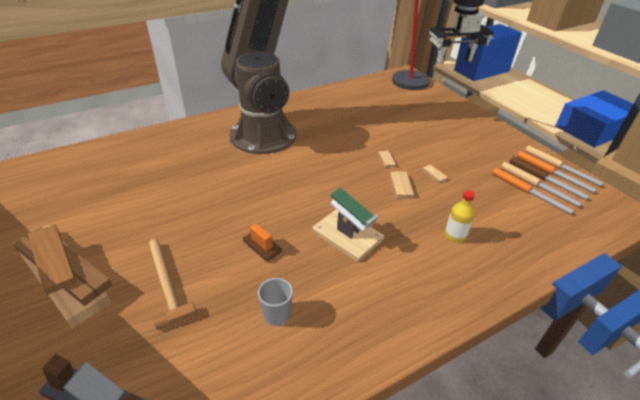

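View pics/top0.png

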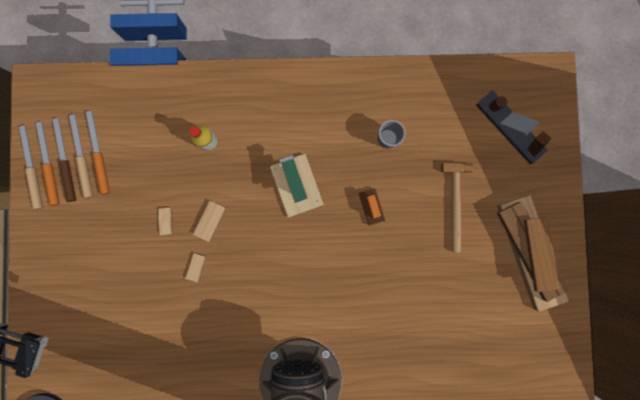

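Candidates for the blank in the top view: (209,220) is the largest, with smaller look-alikes at (164,221) and (195,267), and the wood pile at (540,250). I choose (209,220). The pad is at (372,207), the stand at (297,183) with its toe at (287,160), the bottle at (203,137), the tin at (391,133) and the mallet at (456,200).

```bash
cat > m.py <<'E'
from h import *
def rect(P):  # P Nx3 -> centre, long-axis yaw, sizes
    (c,s,a)=cv2.minAreaRect(P[:,:2].astype(np.float32)*1000)
    a=np.radians(a)+(np.pi/2 if s[1]>s[0] else 0)
    return np.array(c)/1000,np.degrees((a+np.pi/2)%np.pi-np.pi/2),sorted(s)
E
python3 - <<'E'
from m import *
import pickle
for n in('top','scene'):
    f=pickle.load(open(n+'.pkl','rb')); P=pts(f); hsv=cv2.cvtColor(f['frame'],cv2.COLOR_BGR2HSV)
    h,s,v=[hsv[...,i].astype(int) for i in range(3)]; Z=P[...,2]
    print(n,'table z',np.median(Z[(abs(P[...,0]-.5)<.3)&(abs(P[...,1])<.3)]))
    area=(P[...,0]>.25)&(P[...,0]<.9)&(P[...,1]>-.5)&(P[...,1]<.45)
    up=(area&(Z>.010)).astype(np.uint8)
    k,l,st,c=cv2.connectedComponentsWithStats(up)
    for i in range(1,k):
        if st[i,4]<60: continue
        m=l==i; Q=P[m]; t=np.percentile(Q[:,2],95)
        print(i,c[i].round(),st[i,4],'zmax',t.round(3),rect(Q),'hsv',np.median(hsv[m],0))
    g=area&(h>50)&(h<95)&(s>80)&(v>30)
    k,l,st,c=cv2.connectedComponentsWithStats(g.astype(np.uint8)); i=1+np.argmax(st[1:,4]); g=l==i
    Q=P[cv2.erode(g.astype(np.uint8),np.ones((3,3)))>0]
    q=Q.mean(0); w=np.linalg.svd(Q-q,full_matrices=False)[2]; nn=w[2]*np.sign(w[2,2])
    print('green',st[i],c[i],q,'n',nn,'tilt',np.degrees(np.arccos(nn[2])),'az',np.degrees(np.arctan2(nn[1],nn[0])),'long',w[0],rect(P[g]), 'res',np.std((Q-q)@nn))
    o=area&(h<14)&(s>190)&(v>120)&(Z>.03)
    if o.sum(): print('orange',o.sum(),P[o].mean(0),P[o][:,2].max(),rect(P[o]))
E
python3 - <<'E'
import cv2
f=cv2.imread('pics/top0.png'); cv2.imwrite('pics/crop1.png',cv2.resize(f[120:290,140:410],None,fx=2.9,fy=2.9,interpolation=cv2.INTER_CUBIC))
E
```

```text
top table z -0.0014429026820814705
310 [392. 133.] 412 zmax 0.085 (array([ 0.58039136, -0.19206195]), np.float64(-35.60583877563475), [72.78082275390625, 352.4482727050781]) hsv [113.  18.  80.]
317 [204. 138.] 521 zmax 0.149 (array([0.59577832, 0.09917065]), np.float64(57.0633544921875), [57.81134033203125, 416.46392822265625]) hsv [ 24. 168. 144.]
389 [296. 185.] 2085 zmax 0.124 (array([ 0.54363342, -0.00777483]), np.float64(18.5219898223877), [109.87728118896484, 194.92758178710938]) hsv [ 18.  77. 167.]
408 [455. 202.] 924 zmax 0.027 (array([ 0.50700494, -0.27727917]), np.float64(83.26792907714844), [259.4854736328125, 420.38897705078125]) hsv [ 15. 102. 143.]
469 [372. 206.] 596 zmax 0.063 (array([ 0.47478342, -0.15365065]), np.float64(-75.21824741363525), [99.72698211669922, 189.7525177001953]) hsv [ 12. 154.  88.]
495 [209. 221.] 658 zmax 0.02 (array([0.46145352, 0.25381432]), np.float64(-26.622249603271467), [50.50654602050781, 110.95211791992188]) hsv [ 16.  92. 178.]
506 [165. 221.] 177 zmax 0.016 (array([0.46433325, 0.38382199]), np.float64(2.9853754043579106), [35.0517921
[... 1882 characters left out ...]
182.]
8 [276. 299.] 1279 zmax 0.088 (array([ 0.69555072, -0.27091251]), np.float64(-26.56438064575193), [71.60565948486328, 72.59381103515625]) hsv [120.   5. 114.]
green [332 190  38  33 386] [351.32901554 205.11917098] [ 0.56901563 -0.00112642  0.11813785] n [0.21732953 0.11077392 0.96979225] tilt 14.118747133128373 az 27.00816127259244 long [ 0.91804198  0.3143408  -0.24163773] (array([ 5.67677673e-01, -2.07874298e-04]), np.float64(19.42136764526367), [34.147727966308594, 104.99246215820312]) res 0.0013046350197254643
orange 345 [ 0.54828501 -0.11109428  0.07564181] 0.1550281291476714 (array([0.60268927, 0.00791347]), np.float64(65.59227752685548), [51.535011291503906, 554.2234497070312])
```

View pics/crop1.png

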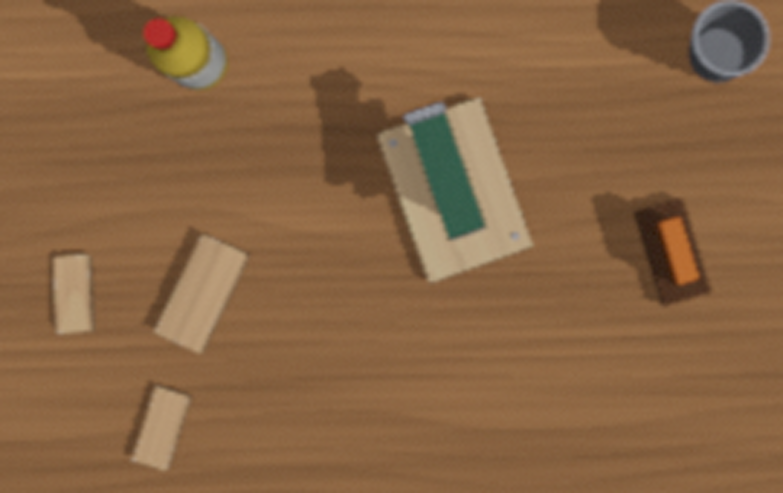

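```bash
python3 - <<'E'
from m import *
import pickle
def fitplane(Q):
    Q=Q.copy()
    for _ in range(8):
        q=np.median(Q,0) if _==0 else Q.mean(0); A=np.c_[Q[:,:2]-q[:2],np.ones(len(Q))]
        s,*_r=np.linalg.lstsq(A,Q[:,2],rcond=None); r=Q[:,2]-A@s; Q=Q[abs(r)<max(.0025,2*np.median(abs(r)))]
    n=np.array([-s[0],-s[1],1]); return Q.mean(0),n/np.linalg.norm(n),len(Q)
def ray(f,px,plane_q,plane_n):
    px=np.asarray(px,float).reshape(-1,2); M=np.array(f['cam_to_world'])
    d=np.c_[(px[:,0]-f['cx'])/f['f'],-(px[:,1]-f['cy'])/f['f'],-np.ones(len(px))]@M[:3,:3].T
    o=M[:3,3]; return o+d*(((plane_q-o)@plane_n)/(d@plane_n))[:,None]
def big(m,f):
    k,l,st,c=cv2.connectedComponentsWithStats(m.astype(np.uint8)); i=1+np.argmax(st[1:,4])
    cs,_=cv2.findContours((l==i).astype(np.uint8),cv2.RETR_EXTERNAL,cv2.CHAIN_APPROX_NONE); return l==i,cs[0][:,0,:]
for n,dz in(('top',-.0014),('scene',.0032)):
    f=pickle.load(open(n+'.pkl','rb')); P=pts(f); hsv=cv2.cvtColor(f['frame'],cv2.COLOR_BGR2HSV)
    P[...,2]-=dz
    h,s,v=[hsv[...,i].astype(int) for i in range(3)]; Z=P[...,2]
    ok=(f['range_z']>0)&(P[...,0]>.25)&(P[...,0]<.9)&(P[...,1]>-.5)&(P[...,1]<.45)&(Z<.2)
    g,ct=big((h>50)&(h<95)&(s>80)&(v>30)&ok,f)
    gi=cv2.erode(g.astype(np.uint8),np.ones((5,5)))>0
    Q=P[gi&ok]; Q=Q[(Q[:,2]>.09)&(Q[:,2]<.15)]; q,nn,N=fitplane(Q)
    print(n,'bed',q,nn,N,'tilt',np.degrees(np.arccos(nn[2])),'az',np.degrees(np.arctan2(nn[1],nn[0])))
    R=ray(f,ct,q,nn); print('  outline',rect(R), 'zc',q[2]-nn[:2]@(rect(R)[0]-q[:2])/nn[2])
    # flat objects by height bands
    for nm,c,zt,msk in(('blank',(.461,.256),.018,s<140),('foot',(.55,0),.018,s<140),('sole',(.49,-.217),.018,v<400),('rib',(.49,-.217),.062,(h<12)&(s>180)&(v>120))):
        m=ok&msk&(np.hypot(P[...,0]-c[0],P[...,1]-c[1])<.14)
        if nm!='rib': m&=(Z>.008)&(Z<.03)
        else: m&=(Z>.052)&(Z<.072)
        m,ct=big(m,f); R=ray(f,ct,np.array([0,0,zt+dz]),np.array([0,0,1.]))
        print('  ',nm,m.sum(),rect(R),'z',np.median(Z[m]).round(4))
E
```

```text
top bed [5.62982724e-01 4.46747413e-05 1.15943226e-01] [0.22229232 0.11419997 0.96826881] 171 tilt 14.472245922646872 az 27.1912798239554
  outline (array([0.56544434, 0.00093453]), np.float64(18.503591537475582), [31.560224533081055, 112.0483169555664]) zc 0.1152731448580433
   blank 677 (array([0.46158771, 0.25259158]), np.float64(-26.56251907348632), [51.94212341308594, 110.33677673339844]) z 0.0171
   foot 1430 (array([ 0.55985236, -0.00241815]), np.float64(18.447853088378906), [109.62356567382812, 159.85226440429688]) z 0.0172
   sole 394 (array([ 0.49232971, -0.22014426]), np.float64(14.969993591308596), [51.394718170166016, 99.78919219970703]) z 0.0176Traceback (most recent call last):
  File "<stdin>", line 31, in <module>
  File "<stdin>", line 14, in big
    return _wrapfunc(a, 'argmax', axis=axis, out=out, **kwds)
    return bound(*args, **kwds)
ValueError: attempt to get argmax of an empty sequence
```

```bash
python3 - <<'E'
from m import *
import pickle
def ray(f,px,z):
    px=np.asarray(px,float).reshape(-1,2); M=np.array(f['cam_to_world'])
    d=np.c_[(px[:,0]-f['cx'])/f['f'],-(px[:,1]-f['cy'])/f['f'],-np.ones(len(px))]@M[:3,:3].T
    o=M[:3,3]; return o+d*((z-o[2])/d[:,2])[:,None]
for n,dz in(('top',-.0014),('scene',.0032)):
    f=pickle.load(open(n+'.pkl','rb')); P=pts(f); P[...,2]-=dz
    Z=P[...,2]; hsv=cv2.cvtColor(f['frame'],cv2.COLOR_BGR2HSV)
    for nm,c,z0,z1,zt in(('blank',(.461,.255),.012,.026,.018),('foot',(.56,0),.01,.026,.018),('sole',(.492,-.219),.012,.026,.018),('rib',(.492,-.219),.055,.07,.062)):
        m=(f['range_z']>0)&(np.hypot(P[...,0]-c[0],P[...,1]-c[1])<(.09 if nm!='foot' else .12))&(Z>z0)&(Z<z1)
        v,u=np.nonzero(m); R=ray(f,np.c_[u,v],zt+dz); print(n,nm,len(R),rect(R),'z',np.median(Z[m]).round(4),np.median(hsv[m],0))
    b=(f['range_z']>0)&(hsv[...,0]>50)&(hsv[...,0]<95)&(hsv[...,1]>80)&(Z>.085)&(Z<.15)&(np.hypot(P[...,0]-.565,P[...,1])<.08)
    Q=P[b]; a=np.radians(18.5); x=-(Q[:,:2]-[.57,.0015])@[np.cos(a),np.sin(a)]; y=-(Q[:,:2]-[.57,.0015])@[-np.sin(a),np.cos(a)]
    p=np.polyfit(x,Q[:,2],1); r=Q[:,2]-np.polyval(p,x); k=abs(r)<.004; p=np.polyfit(x[k],Q[k,2],1)
    print('bed slope',np.degrees(np.arctan(p[0])),'z0',p[1],'x',x[k].min(),x[k].max(),'y',y[k].min(),y[k].max(),k.sum())
E
```

```text
top blank 651 (array([0.46202631, 0.25318719]), np.float64(-27.194797515869123), [49.69484329223633, 110.6112060546875]) z 0.0173 [ 16.  92. 178.]
top foot 1428 (array([ 0.55989526, -0.00242372]), np.float64(18.49720573425293), [109.64868927001953, 159.72288513183594]) z 0.0172 [ 17.  76. 182.]
top sole 384 (array([ 0.49243707, -0.22049911]), np.float64(15.090518951416016), [50.57666015625, 99.76454162597656]) z 0.0176 [ 12. 145.  78.]
top rib 178 (array([ 0.49251303, -0.22012735]), np.float64(15.04391479492187), [22.09087562561035, 63.14283752441406]) z 0.0609 [ 13. 185. 182.]
bed slope 13.751216661115672 z0 0.11418411283015154 x -0.051655284752723025 0.060214772497600405 y -0.016669165691179398 0.01487870608936592 452
scene blank 412 (array([0.46505069, 0.25451294]), np.float64(-26.65686798095703), [51.859222412109375, 117.01145935058594]) z 0.0178 [ 17. 107. 230.]
scene foot 1404 (array([ 0.56455408, -0.00150829]), np.float64(18.66509056091309), [115.31365966796875, 163.71450805664062]) z 0.0174 [ 19.  89. 234.]
scene sole 363 (array([ 0.49605634, -0.21807379]), np.float64(14.617412567138677), [52.816890716552734, 103.86536407470703]) z 0.0174 [ 12. 147. 104.]
scene rib 183 (array([ 0.49712451, -0.21900186]), np.float64(13.936725616455083), [24.548601150512695, 67.13585662841797]) z 0.061 [ 12. 192. 233.]
bed slope 13.964656752987924 z0 0.1143945626879752 x -0.049991504283439986 0.05514747633934666 y -0.015421401048871254 0.018749905833652176 385
```

```bash
cat > go.py <<'E'
import sys
from station import *
import numpy as np
from scipy.spatial.transform import Rotation as R
def go(x,y,z,yaw):
    s=get_state(); r=R.from_euler('xyz',s['ee_rot']); o=r.inv().apply(np.array([x,y,z])-s['eef_pos'])*100
    print('t',round(s['t'],2),'pos',s['eef_pos'].round(4),'rot',np.degrees(s['ee_rot']).round(2),'F',s['force'].round(2),'w',round(s['width'],4))
    print('offset cm',o.round(2),'turn',round(((np.degrees(s['ee_rot'][2])-yaw+90)%180)-90,2),'q',s['q'].round(2))
go(*map(float,sys.argv[1:5]))
E
python3 go.py .463 .253 .30 -27
```

```text
t 0.1 pos [0.2038 0.6433 0.4038] rot [ 1.7991e+02 -1.0000e-02 -1.7580e+01] F [ 0.5  -0.14  0.24] w 0.0877
offset cm [36.5  29.36 10.43] turn 9.42 q [ 1.55  0.36  0.01 -0.   -1.22 -0.29]
```

send_rows --motion '[{"offset": [3.5,3,0],"turn": 1},{"offset": [7.5,6,0],"turn": 3},{"offset": [11.5,9,1],"turn": 5},{"offset": [15,12,2],"turn": 7},{"offset": [19,15.5,3],"turn": 9.4},{"offset": [23,18.5,5],"turn": 9.4},{"offset": [27,21.5,6],"turn": 9.4},{"offset": [31,25,7],"turn": 9.4}]' --hand 1

```text
t: 0.9
eef_pos: [0.4179, 0.3204, 0.3363]
ee_rot: [3.141, 0.0, -0.47]
force: [1.8, -0.2, 0.0]
width: 0.0875
```

```bash
python3 go.py .463 .253 .26 -27
```

```text
t 0.9 pos [0.4179 0.3204 0.3363] rot [ 1.7997e+02  1.0000e-02 -2.6960e+01] F [ 1.78 -0.2   0.03] w 0.0875
offset cm [7.08 3.96 7.64] turn 0.04 q [ 1.03  0.17 -0.41 -0.   -0.99  0.07]
```

send_rows --motion '[{"offset": [3,1.7,2],"turn": 0},{"offset": [6.1,3.4,5],"turn": 0},{"offset": [6.1,3.4,7.4],"turn": 0},{"offset": [6.1,3.4,7.4],"turn": 0},{"offset": [6.1,3.4,7.4],"turn": 0}]'

```text
t: 1.4
eef_pos: [0.4563, 0.2644, 0.2633]
ee_rot: [3.141, -0.0, -0.471]
force: [0.5, 0.0, 0.5]
width: 0.0876
```

```bash
python3 go.py .463 .253 .181 -27; python3 - <<'E'
from h import *
f=cam('scene'); cv2.imwrite('pics/s2.png',cv2.resize(f['frame'][80:260,300:520],None,fx=3,fy=3,interpolation=cv2.INTER_CUBIC))
E
```

```text
t 1.4 pos [0.4563 0.2644 0.2633] rot [179.94  -0.   -26.97] F [0.54 0.03 0.5 ] w 0.0876
offset cm [1.11 0.71 8.23] turn 0.03 q [ 0.9   0.26 -0.5   0.   -0.82  0.2 ]
```

View pics/s2.png

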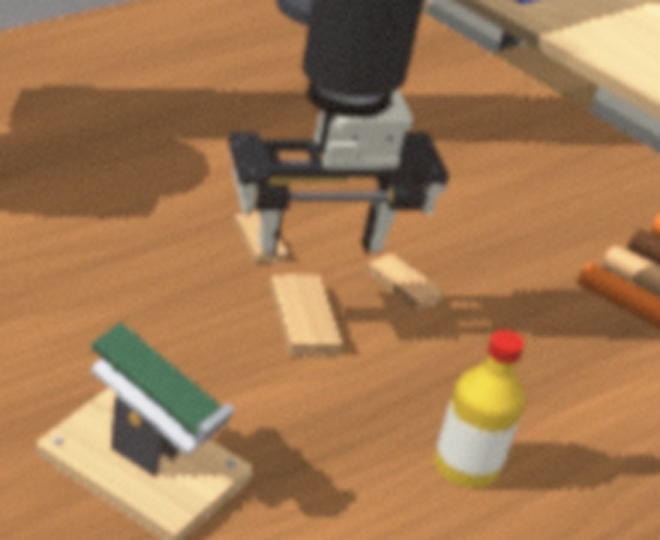

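The gripper hangs above the blank (about crop pixel 325,240, with the blank at 308,312), and the jaws lie across its width. I'll correct the position next.

send_rows --motion '[{"offset": [1.1,0.7,3],"turn": 0},{"offset": [1.1,0.7,4],"turn": 0},{"offset": [1.1,0.7,4],"turn": 0},{"offset": [1.1,0.7,4],"turn": 0}]'

```text
t: 1.85
eef_pos: [0.463, 0.254, 0.2242]
ee_rot: [-3.141, -0.001, -0.47]
force: [0.7, -0.1, -0.1]
width: 0.0878
```

```bash
python3 go.py .463 .253 .181 -27; sleep 0; python3 go.py .463 .253 .181 -27|tail -1
```

```text
t 1.85 pos [0.463  0.254  0.2242] rot [-1.7994e+02 -3.0000e-02 -2.6910e+01] F [ 0.74 -0.09 -0.13] w 0.0878
offset cm [0.04 0.09 4.32] turn 0.09 q [ 0.87  0.31 -0.53  0.   -0.72  0.23]
offset cm [0.04 0.09 4.32] turn 0.09 q [ 0.87  0.31 -0.53  0.   -0.72  0.23]
```

send_rows --motion '[{"offset": [0,0,2],"turn": 0},{"offset": [0,0,3.5],"turn": 0},{"offset": [0,0,4.2],"turn": 0},{"offset": [0,0,4.2],"turn": 0},{"offset": [0,0,4.2],"turn": 0}]'

```text
t: 2.35
eef_pos: [0.4631, 0.2535, 0.182]
ee_rot: [-3.141, -0.0, -0.47]
force: [0.2, 0.7, -0.1]
width: 0.0878
```

send_rows --motion '[{"offset": [0,0,0],"turn": 0},{"offset": [0,0,0],"turn": 0},{"offset": [0,0,0],"turn": 0},{"offset": [0,0,0],"turn": 0},{"offset": [0,0,0],"turn": 0},{"offset": [0,0,0],"turn": 0},{"offset": [0,0,0],"turn": 0},{"offset": [0,0,0],"turn": 0}]' --hand -1 --squeeze 8

```text
t: 3.15
eef_pos: [0.4629, 0.2531, 0.1812]
ee_rot: [-3.141, -0.0, -0.471]
force: [-0.1, 0.1, 2.2]
width: 0.05
```

send_rows --motion '[{"offset": [0,0,-2],"turn": 0},{"offset": [0,0,-5],"turn": 0},{"offset": [0,0,-9],"turn": 0},{"offset": [0,0,-13],"turn": 0},{"offset": [0,0,-16.5],"turn": 0},{"offset": [0,0,-16.5],"turn": 0},{"offset": [0,0,-16.5],"turn": 0}]'

```text
t: 3.85
eef_pos: [0.4626, 0.2528, 0.3465]
ee_rot: [-3.14, 0.0, -0.471]
force: [0.4, 0.1, -1.0]
width: 0.05
```

```bash
python3 go.py .5695 .0015 .345 18.5; python3 - <<'E'
from h import *
f=cam('scene'); cv2.imwrite('pics/s3.png',cv2.resize(f['frame'][20:260,260:500],None,fx=2.5,fy=2.5,interpolation=cv2.INTER_CUBIC))
E
```

```text
t 3.85 pos [0.4626 0.2528 0.3465] rot [-179.91    0.    -27.  ] F [ 0.44  0.13 -1.05] w 0.05
offset cm [20.93 17.54  0.13] turn -45.5 q [ 0.87  0.16 -0.4  -0.   -1.01  0.23]
```

View pics/s3.png

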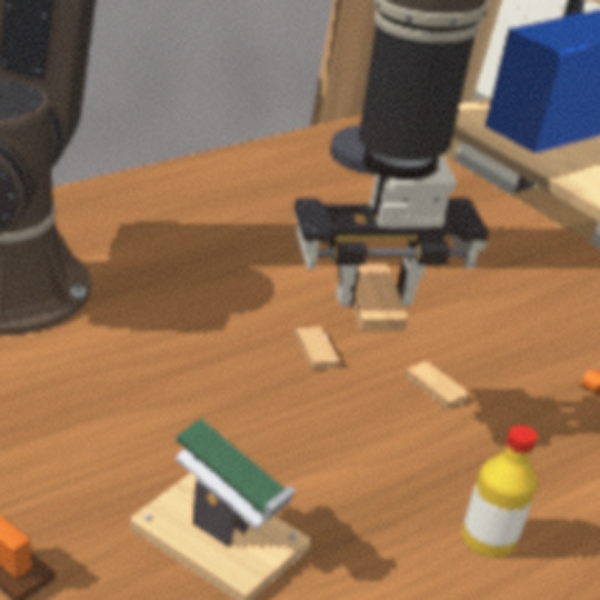

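The blank is held level in the jaws (crop pixel 382,300). Next I carry it over the bed.

send_rows --motion '[{"offset": [2,1.7,0],"turn": -4},{"offset": [5,4,0],"turn": -11},{"offset": [8,7,0],"turn": -18},{"offset": [11.5,9.5,0],"turn": -25},{"offset": [15,12.5,0],"turn": -32},{"offset": [18,15,0],"turn": -39},{"offset": [20,16.8,0],"turn": -43},{"offset": [20.93,17.54,0.1],"turn": -45.5}]'

```text
t: 4.7
eef_pos: [0.5699, -0.0007, 0.3428]
ee_rot: [-3.142, 0.004, 0.324]
force: [0.0, 1.0, -0.8]
width: 0.0499
```

send_rows --motion '[{"offset": [0,0,0],"turn": 0},{"offset": [0,0,0],"turn": 0},{"offset": [0,0,0],"turn": 0}]'

```text
t: 5.0
eef_pos: [0.5694, 0.0023, 0.3443]
ee_rot: [-3.141, 0.001, 0.323]
force: [-0.9, 0.1, -0.5]
width: 0.0497
```

```bash
python3 go.py .5695 .0015 .3 18.5; python3 - <<'E'
from h import *
f=cam('scene'); cv2.imwrite('pics/s4.png',cv2.resize(f['frame'][100:270,270:450],None,fx=3.3,fy=3.3,interpolation=cv2.INTER_CUBIC))
E
```

```text
t 5.0 pos [0.5694 0.0023 0.3443] rot [-1.7999e+02  8.0000e-02  1.8500e+01] F [-0.94  0.08 -0.52] w 0.0497
offset cm [-0.01  0.08  4.43] turn 0.0 q [ 0.35  0.23 -0.31 -0.   -1.03  1.55]
```

View pics/s4.png

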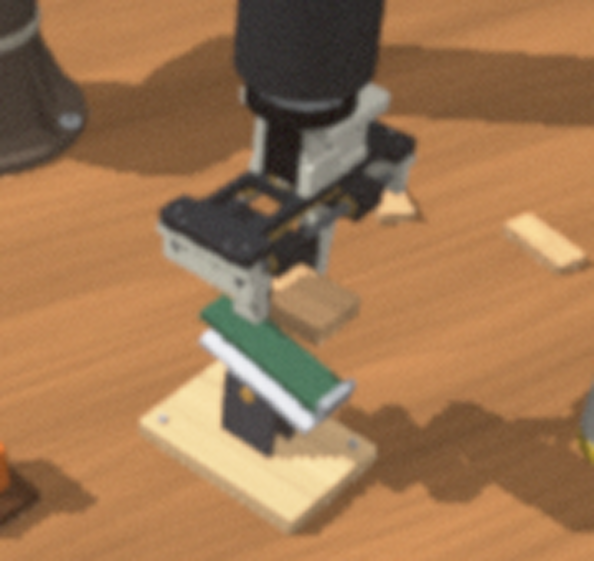

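The blank is centred above the bed (crop pixel 315,300) and aligned with it. I lower it with a light grip so that it pivots onto the slope.

send_rows --motion '[{"offset": [0,0.03,1.5],"turn": 0},{"offset": [0,0.03,3],"turn": 0},{"offset": [0,0.03,3.4],"turn": 0},{"offset": [0,0.03,3.8],"turn": 0},{"offset": [0,0.03,4.1],"turn": 0},{"offset": [0,0.03,4.3],"turn": 0},{"offset": [0,0.03,4.3],"turn": 0}]' --squeeze 4

```text
t: 5.75
eef_pos: [0.57, 0.0016, 0.3023]
ee_rot: [3.142, -0.001, 0.323]
force: [-1.0, -0.2, -0.2]
width: 0.0496
```

send_rows --motion '[{"offset": [0,0,0.15],"turn": 0},{"offset": [0,0,0.3],"turn": 0},{"offset": [0,0,0.45],"turn": 0},{"offset": [0,0,0.5],"turn": 0},{"offset": [0,0,0.5],"turn": 0}]'

```text
t: 6.25
eef_pos: [0.5699, 0.0014, 0.297]
ee_rot: [3.142, 0.0, 0.323]
force: [0.2, 0.4, 0.3]
width: 0.0499
```

```bash
python3 go.py .5695 .0015 .2957 18.5; python3 - <<'E'
from h import *
f=cam('scene'); cv2.imwrite('pics/s5.png',cv2.resize(f['frame'][120:270,270:450],None,fx=3.3,fy=3.3,interpolation=cv2.INTER_CUBIC))
E
```

```text
t 6.25 pos [0.5699 0.0014 0.297 ] rot [1.800e+02 1.000e-02 1.852e+01] F [0.24 0.42 0.3 ] w 0.0499
offset cm [-0.03 -0.02  0.13] turn 0.02 q [ 0.35  0.28 -0.37  0.   -0.92  1.55]
```

View pics/s5.png

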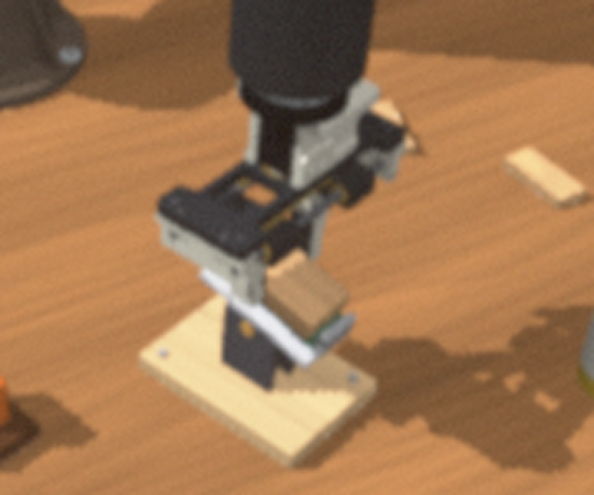

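The blank has pivoted nearly onto the slope, with a small gap left at the toe end (crop pixel 325,330). I go down a little further.

send_rows --motion '[{"offset": [-0.03,0,0.1],"turn": 0},{"offset": [-0.03,0,0.2],"turn": 0},{"offset": [-0.03,0,0.2],"turn": 0},{"offset": [-0.03,0,0.2],"turn": 0}]'

```text
t: 6.7
eef_pos: [0.5695, 0.0013, 0.2952]
ee_rot: [3.142, 0.0, 0.323]
force: [-0.7, -0.5, 1.7]
width: 0.0502
```

send_rows --motion '[{"offset": [0,0,0.1],"turn": 0},{"offset": [0,0,0.2],"turn": 0},{"offset": [0,0,0.2],"turn": 0},{"offset": [0,0,0.2],"turn": 0}]'

```text
t: 7.1
eef_pos: [0.5695, 0.0013, 0.2933]
ee_rot: [3.141, 0.0, 0.323]
force: [-2.0, 1.0, 6.2]
width: 0.0499
```

```bash
python3 go.py .5695 .0015 .2957 18.5; cat > bl.py <<'E'
from m import *
# blank pose in bed frame by pale-wood depth points above the bed
def blank(n,dz,zlo=.112,zhi=.165,c=(.568,.001)):
    f=cam(n); P=pts(f); P[...,2]-=dz; hsv=cv2.cvtColor(f['frame'],cv2.COLOR_BGR2HSV)
    m=(f['range_z']>0)&(hsv[...,0]<22)&(hsv[...,1]>50)&(hsv[...,2]>90)&(P[...,2]>zlo)&(P[...,2]<zhi)&(np.hypot(P[...,0]-c[0],P[...,1]-c[1])<.08)
    a=np.radians(18.5); Q=P[m]-[.570,.0015,0]; x=-(Q[:,0]*np.cos(a)+Q[:,1]*np.sin(a)); y=Q[:,0]*np.sin(a)-Q[:,1]*np.cos(a)
    p=np.polyfit(x,Q[:,2],1)
    for _ in range(4):
        r=Q[:,2]-np.polyval(p,x); k=abs(r)<.004; p=np.polyfit(x[k],Q[k,2],1)
    print(n,k.sum(),'slope',np.degrees(np.arctan(p[0])),'z0',p[1],'rect(x,y local)',rect(np.c_[x[k],y[k]]),'x',x[k].min(),x[k].max(),'y',y[k].min(),y[k].max())
    return f
E
python3 - <<'E'
from bl import *
f=blank('scene',.0032); cv2.imwrite('pics/s6.png',cv2.resize(f['frame'][150:260,290:420],None,fx=4.5,fy=4.5,interpolation=cv2.INTER_CUBIC)); blank('top',-.0014)
E
```

```text
t 7.1 pos [0.5695 0.0013 0.2933] rot [179.99   0.    18.53] F [-2.02  0.96  6.19] w 0.0499
offset cm [ 0.   -0.02 -0.24] turn 0.03 q [ 0.35  0.28 -0.37  0.   -0.91  1.55]
scene 353 slope 13.957314227437646 z0 0.12958657502234347 rect(x,y local) (array([-0.02807028, -0.00849229]), np.float64(87.00428771972656), [54.19224548339844, 65.51246643066406]) x -0.054533636386725017 -0.0005304720226104844 y -0.0422761381924167 0.02489250861277574
top 155 slope 8.946550188691052 z0 0.1329925600176285 rect(x,y local) (array([0.04361727, 0.00124826]), np.float64(-86.71578812599184), [25.248598098754883, 49.84531021118164]) x 0.029686445069047093 0.055862662921091225 y -0.02322645881503742 0.02593674957377643
```

View pics/s6.png

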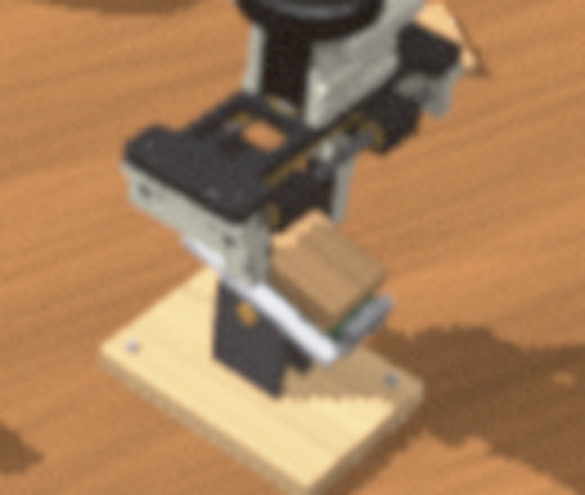

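The blank now lies flush (slope 13.96°) with a gap of a few mm at the toe (crop pixel 350,325). I ease off the load and release it.

send_rows --motion '[{"offset": [0,0,-0.1],"turn": 0},{"offset": [0,0,-0.2],"turn": 0},{"offset": [0,0,-0.2],"turn": 0}]'

```text
t: 7.5
eef_pos: [0.5698, 0.0014, 0.2952]
ee_rot: [3.141, -0.001, 0.323]
force: [1.1, -0.8, 0.9]
width: 0.0498
```

send_rows --motion '[{"offset": [0,0,0],"turn": 0},{"offset": [0,0,0],"turn": 0},{"offset": [0,0,0],"turn": 0},{"offset": [0,0,0],"turn": 0},{"offset": [0,0,-1],"turn": 0},{"offset": [0,0,-3],"turn": 0},{"offset": [0,0,-6],"turn": 0},{"offset": [0,0,-9],"turn": 0}]' --hand 1

```text
t: 8.3
eef_pos: [0.5694, 0.0013, 0.3866]
ee_rot: [3.141, 0.0, 0.323]
force: [0.2, -0.2, -0.6]
width: 0.0874
```

```bash
python3 go.py .493 -.220 .34 15
```

```text
t 8.3 pos [0.5694 0.0013 0.3866] rot [1.7999e+02 2.0000e-02 1.8530e+01] F [ 0.22 -0.16 -0.58] w 0.0874
offset cm [-14.28  18.55   4.67] turn 3.53 q [ 0.35  0.2  -0.25  0.   -1.12  1.55]
```

send_rows --motion '[{"offset": [-2,2.5,0],"turn": 0},{"offset": [-5,6.5,0],"turn": 1},{"offset": [-8,10,1],"turn": 2},{"offset": [-11,14,2],"turn": 3},{"offset": [-14.2,18.5,4],"turn": 3.5},{"offset": [-14.2,18.5,6],"turn": 3.5},{"offset": [-14.2,18.5,6],"turn": 3.5},{"offset": [-14.2,18.5,6],"turn": 3.5}]'

```text
t: 9.1
eef_pos: [0.4939, -0.2193, 0.3257]
ee_rot: [3.141, 0.0, 0.262]
force: [0.7, 0.6, -0.2]
width: 0.0878
```

```bash
python3 go.py .493 -.220 .2 15; python3 - <<'E'
from bl import *
f=blank('scene',.0032); g=blank('top',-.0014)
a=cv2.resize(f['frame'][140:270,240:420],None,fx=3.3,fy=3.3,interpolation=cv2.INTER_CUBIC)
b=cv2.resize(g['frame'][140:230,240:330],(429,429),interpolation=cv2.INTER_CUBIC)
cv2.imwrite('pics/s7.png',cv2.resize(np.hstack([a,b]),None,fx=.78,fy=.78))
E
```

```text
t 9.1 pos [ 0.4939 -0.2193  0.3257] rot [1.7999e+02 1.0000e-02 1.4990e+01] F [ 0.71  0.58 -0.21] w 0.0878
offset cm [-0.1   0.04 12.57] turn -0.01 q [-0.05  0.21 -0.4   0.   -0.97  1.89]
scene 700 slope 13.905277149690619 z0 0.13287290332312038 rect(x,y local) (array([-4.11643982e-05, -1.85114288e-03]), np.float64(0.33241900801659063), [53.13047409057617, 108.78410339355469]) x -0.05447292640170413 0.054493409325612724 y -0.028168368468357317 0.024990419975268026
top 88 slope 14.57512604251835 z0 0.13315668349674958 rect(x,y local) (array([-0.04896461,  0.00446698]), np.float64(69.45730590820312), [20.128055572509766, 51.226959228515625]) x -0.052455326482259444 -0.030905704215267442 y -0.022822006255439266 0.025959201413100687
```

View pics/s7.png

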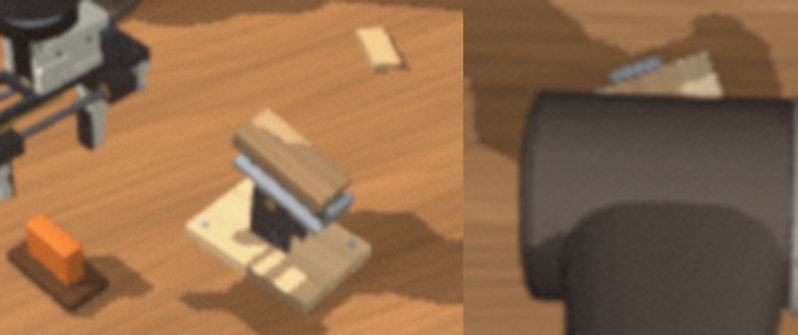

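The blank lies flat and square on the bed (slope 13.9°, yaw error 0.3°), with a gap at the toe (crop pixel 330,205). I'll measure that gap before going on.

```bash
cat > bf.py <<'E'
from m import *
from scipy.spatial.transform import Rotation as Ro
T=Ro.from_euler('xyz',[0,-13.9,198.5],degrees=True) # x up-slope
def bedpts(n,dz):
    f=cam(n); P=pts(f); P[...,2]-=dz
    B=T.inv().apply((P-[.570,.0015,.1143]).reshape(-1,3)).reshape(P.shape); B[f['range_z']<=0]=9
    return f,P,B
E
python3 - <<'E'
from bf import *
f,P,B=bedpts('scene',.0032); hsv=cv2.cvtColor(f['frame'],cv2.COLOR_BGR2HSV)
print('xaxis',T.apply([1,0,0]))
m=(abs(B[...,1])<.02)&(B[...,0]<-.035)&(B[...,0]>-.09)&(B[...,2]>-.02)&(B[...,2]<.03)
v,u=np.nonzero(m); o=np.lexsort((v,u))
for c in (360,365,370,375):
    k=(u==c); print(c,[(int(r),(B[r,c]*1000).round().astype(int).tolist(),hsv[r,c].tolist()) for r in v[k]])
# whole blank top
t=(abs(B[...,0])<.08)&(abs(B[...,1])<.04)&(abs(B[...,2]-.018)<.004); print('top',rect(B[t]),np.median(B[t][:,2]))
E
```

```text
xaxis [-0.9205534  -0.30801286  0.24022804]
360 [(221, [-43, 18, -5], [14, 66, 124])]
365 [(210, [-37, 3, 21], [15, 110, 183]), (211, [-38, 3, 18], [16, 113, 188]), (212, [-40, 6, 19], [15, 111, 188]), (213, [-42, 8, 18], [15, 111, 189]), (214, [-43, 9, 16], [16, 114, 186]), (215, [-45, 12, 17], [16, 115, 187]), (216, [-47, 14, 16], [15, 109, 187]), (217, [-49, 17, 17], [14, 111, 179]), (218, [-51, 19, 17], [15, 112, 164]), (219, [-52, 18, 12], [16, 110, 139]), (220, [-51, 11, 1], [19, 89, 114]), (221, [-52, 13, 1], [32, 54, 95]), (222, [-54, 15, 1], [53, 46, 94]), (223, [-56, 16, -1], [60, 34, 83]), (224, [-56, 14, -7], [38, 26, 79]), (225, [-58, 17, -6], [30, 6, 90]), (226, [-60, 18, -8], [173, 10, 104])]
370 [(206, [-36, -18, 20], [15, 113, 173]), (207, [-38, -16, 19], [16, 113, 173]), (208, [-40, -13, 20], [16, 112, 176]), (209, [-42, -13, 17], [15, 108, 181]), (210, [-44, -8, 20], [15, 111, 175]), (211, [-46, -7, 18], [15, 114, 170]), (212, [-47, -6, 17], [15, 111, 167]), (213, [-49, -3, 17], [15, 111, 165]), (214, [-50, -3, 14], [16, 116, 150]), (215, [-51, -4, 10], [16, 105, 131]), (216, [-51, -7, 4], [21, 85, 108]), (217, [-53, -5, 3], [36, 41, 99]), (218, [-56, 1, 7], [52, 25, 114]), (219, [-58, 4, 7], [69, 14, 131]), (220, [-61, 7, 9], [90, 4, 138]), (221, [-62, 9, 8], [0, 0, 134]), (222, [-63, 9, 5], [90, 2, 125]), (223, [-64, 7, -1], [173, 9, 113]), (224, [-64, 4, -7], [15, 33, 107])]
375 [(214, [-57, -20, 7], [13, 107, 183]), (215, [-59, -16, 8], [12, 54, 160]), (216, [-61, -12, 9], [6, 9, 142]), (217, [-62, -12, 7], [170, 6, 136]), (218, [-64, -9, 7], [4, 14, 128]), (219, [-65, -12, 1], [10, 38, 122]), (220, [-64, -19, -11], [12, 76, 134])]
top (array([ 0.00360614, -0.00189168]), np.float64(-0.07892608642576979), [53.946800231933594, 110.65499114990234]) 0.018081715308763947
```

Toe inner face reads about -56 mm and the blank's end about -51 mm, so the blank sits at x ≈ +4.5 mm, y ≈ -1 mm and flat (slope matches; top face at 18 mm). That is within limits. Next I take the pad.

send_rows --motion '[{"offset": [-0.1,0.05,3],"turn": 0},{"offset": [-0.1,0.05,7],"turn": 0},{"offset": [-0.1,0.05,10],"turn": 0},{"offset": [-0.1,0.05,12],"turn": 0},{"offset": [-0.1,0.05,12.5],"turn": 0},{"offset": [-0.1,0.05,12.5],"turn": 0},{"offset": [-0.1,0.05,12.5],"turn": 0}]'

```text
t: 9.95
eef_pos: [0.4938, -0.2196, 0.2015]
ee_rot: [3.141, -0.002, 0.263]
force: [0.6, -0.3, -0.5]
width: 0.0877
```

send_rows --motion '[{"offset": [0,0,0],"turn": 0},{"offset": [0,0,0],"turn": 0},{"offset": [0,0,0],"turn": 0},{"offset": [0,0,0],"turn": 0},{"offset": [0,0,0],"turn": 0},{"offset": [0,0,0],"turn": 0},{"offset": [0,0,0],"turn": 0},{"offset": [0,0,0],"turn": 0}]' --hand -1 --squeeze 15

```text
t: 10.75
eef_pos: [0.4929, -0.22, 0.2001]
ee_rot: [3.142, 0.0, 0.262]
force: [-0.7, -0.4, -0.3]
width: 0.0291
```

send_rows --motion '[{"offset": [0,0,-2],"turn": 0},{"offset": [0,0,-5],"turn": 0},{"offset": [0,0,-9],"turn": 0},{"offset": [0,0,-13],"turn": 0},{"offset": [0,0,-17.5],"turn": 0},{"offset": [0,0,-17.5],"turn": 0},{"offset": [0,0,-17.5],"turn": 0}]'

```text
t: 11.45
eef_pos: [0.4927, -0.2198, 0.3758]
ee_rot: [3.141, -0.002, 0.262]
force: [0.2, 0.4, -2.0]
width: 0.022
```

```bash
python3 - <<'E'
from bf import *
for z in(.059,): print(np.array([.570,.0015,.1143])+T.apply([.0045,-.0005,z]))
E
python3 go.py .5800 .0050 .375 18.5
```

```text
[0.57913988 0.00508541 0.1726533 ]
t 11.45 pos [ 0.4927 -0.2198  0.3758] rot [ 1.7999e+02 -1.2000e-01  1.5010e+01] F [ 0.23  0.35 -1.96] w 0.022
offset cm [ 14.26 -19.45   0.1 ] turn -3.49 q [-0.06  0.16 -0.33 -0.   -1.08  1.89]
```

```bash
python3 - <<'E'
from m import *
f=cam('scene'); P=pts(f); P[...,2]-=.0032; hsv=cv2.cvtColor(f['frame'],cv2.COLOR_BGR2HSV)
s=get_state(); p=s['eef_pos']
m=(f['range_z']>0)&(np.hypot(P[...,0]-p[0],P[...,1]-p[1])<.07)&(P[...,2]<.26)&(P[...,2]>.14)
a=np.radians(15); D=P[m]-p; x=D[:,0]*np.cos(a)+D[:,1]*np.sin(a); y=-D[:,0]*np.sin(a)+D[:,1]*np.cos(a); z=P[m][:,2]; H=hsv[m]
org=(H[:,0]<16)&(H[:,1]>165)&(H[:,2]>120)
print('orange',org.sum(),'z',np.percentile(z[org],[2,50,98]),'x',x[org].min(),x[org].max(),'y',np.percentile(y[org],[2,98]))
dk=(H[:,2]<130)&(H[:,0]<20)&(H[:,1]>100)&(z<.215); print('dark',dk.sum(),'z',np.percentile(z[dk],[2,50,98]),'x',np.percentile(x[dk],[2,98]))
k=dk&(abs(x)<.06)
for lo in np.arange(-.05,.05,.02):
    j=k&(x>=lo)&(x<lo+.02); 
    if j.any(): print(lo,j.sum(),np.percentile(z[j],[5,95]))
r0,c0=np.nonzero(m); cv2.imwrite('pics/s8.png',cv2.resize(f['frame'][max(0,r0.min()-60):r0.max()+30,c0.min()-40:c0.max()+40],None,fx=4,fy=4,interpolation=cv2.INTER_CUBIC))
E
```

```text
orange 250 z [0.17838808 0.21324711 0.22315454] x -0.012425276778006384 0.03778259269457316 y [-0.00984729  0.01022321]
dark 540 z [0.16287237 0.17714195 0.21030087] x [-0.04057843  0.05384409]
-0.05 36 [0.1641168  0.17889969]
-0.030000000000000002 47 [0.16523699 0.17859484]
-0.010000000000000002 69 [0.1658301  0.19155951]
0.009999999999999995 125 [0.16837593 0.21263358]
0.03 150 [0.16672062 0.18346249]
```

View pics/s8.png

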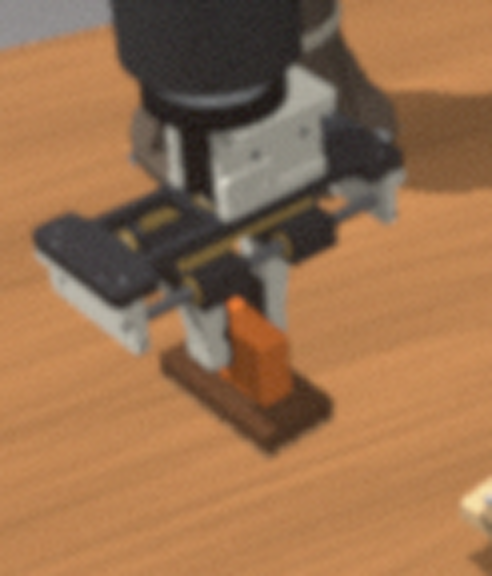

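The pad is held level (crop pixel 250,370) but about 12 mm lower in the jaws than planned, so its underside is roughly tcp − 0.212 m. I'll set it on the blank and then regrip lower.

send_rows --motion '[{"offset": [1.5,-2,-1],"turn": 0},{"offset": [4,-5.5,-1],"turn": -0.5},{"offset": [7,-9.5,-1],"turn": -1.5},{"offset": [10,-13.5,-1],"turn": -2.5},{"offset": [12.5,-17,-1],"turn": -3.5},{"offset": [14.4,-19.45,-1],"turn": -3.5},{"offset": [14.4,-19.45,-1],"turn": -3.5},{"offset": [14.4,-19.45,-1],"turn": -3.5}]'

```text
t: 12.3
eef_pos: [0.5813, 0.006, 0.3827]
ee_rot: [-3.141, 0.004, 0.325]
force: [-0.1, 0.4, -2.3]
width: 0.0222
```

```bash
python3 go.py .5813 .0053 .365 18.5; python3 - <<'E'
from m import *
f=cam('scene'); P=pts(f); P[...,2]-=.0032; hsv=cv2.cvtColor(f['frame'],cv2.COLOR_BGR2HSV); p=get_state()['eef_pos']
m=(f['range_z']>0)&(np.hypot(P[...,0]-p[0],P[...,1]-p[1])<.08)&(P[...,2]<.26)&(P[...,2]>.11)
a=np.radians(18.5); D=P[m]-p; x=D[:,0]*np.cos(a)+D[:,1]*np.sin(a); y=-D[:,0]*np.sin(a)+D[:,1]*np.cos(a); z=P[m][:,2]; H=hsv[m]
org=(H[:,0]<16)&(H[:,1]>165)&(H[:,2]>120)
print('orange',org.sum(),'z',np.percentile(z[org],[2,50,98]),'x',x[org].max(),'y',np.percentile(y[org],[2,98]))
dk=(H[:,2]<130)&(H[:,0]<20)&(H[:,1]>100)&(z<.23)&(z>.15); print('dark',dk.sum(),'z',np.percentile(z[dk],[2,50,98]),'x',np.percentile(x[dk],[2,98]),'y',np.percentile(y[dk],[2,98]))
pl=(H[:,2]>140)&(H[:,1]<130)&(z<.15); print('blank',pl.sum(),'z',np.percentile(z[pl],[2,50,98]),'x',np.percentile(x[pl],[2,98]),'y',np.percentile(y[pl],[2,98]))
E
```

```text
t 12.3 pos [0.5813 0.006  0.3827] rot [-179.98    0.25   18.6 ] F [-0.13  0.36 -2.27] w 0.0222
offset cm [-0.01  0.07  1.77] turn 0.1 q [ 0.35  0.22 -0.23 -0.   -1.12  1.55]
orange 223 z [0.18474474 0.21284482 0.23012379] x 0.035990020903033375 y [-0.00959433  0.00931546]
dark 553 z [0.17006752 0.18406536 0.22198068] x [-0.04216742  0.05279843] y [-0.02369038  0.02285918]
blank 667 z [0.11142433 0.12811867 0.14493043] x [-0.06290242  0.04150153] y [-0.02408598  0.02007048]
```

send_rows --motion '[{"offset": [0,0.1,1],"turn": 0.1},{"offset": [0,0.1,2],"turn": 0.1},{"offset": [0,0.1,2.4],"turn": 0.1},{"offset": [0,0.1,2.7],"turn": 0.1},{"offset": [0,0.1,3],"turn": 0.1},{"offset": [0,0.1,3.2],"turn": 0.1},{"offset": [0,0.1,3.4],"turn": 0.1},{"offset": [0,0.1,3.4],"turn": 0.1}]' --squeeze 8

```text
t: 13.15
eef_pos: [0.5826, 0.0044, 0.3519]
ee_rot: [3.141, -0.003, 0.322]
force: [2.6, -0.9, 1.3]
width: 0.0217
```

send_rows --motion '[{"offset": [0,0,0.1],"turn": 0},{"offset": [0,0,0.2],"turn": 0},{"offset": [0,0,0.3],"turn": 0},{"offset": [0,0,0.3],"turn": 0},{"offset": [0,0,0.3],"turn": 0}]'

```text
t: 13.65
eef_pos: [0.5827, 0.0045, 0.349]
ee_rot: [3.141, -0.003, 0.322]
force: [4.9, -0.0, 4.5]
width: 0.0219
```

```bash
cat > chk.py <<'E'
from bf import *
import sys
f,P,B=bedpts('scene',.0032); hsv=cv2.cvtColor(f['frame'],cv2.COLOR_BGR2HSV).astype(int); h,s,v=hsv[...,0],hsv[...,1],hsv[...,2]
near=(abs(B[...,0])<.09)&(abs(B[...,1])<.06)
def slope(m,nm):
    Q=B[m]; p=np.polyfit(Q[:,0],Q[:,2],1)
    for _ in range(4):
        r=Q[:,2]-np.polyval(p,Q[:,0]); k=abs(r)<.004; p=np.polyfit(Q[k,0],Q[k,2],1)
    Q=Q[k]; print(nm,len(Q),'slope err deg',np.degrees(np.arctan(p[0])).round(2),'z0',p[1].round(4),'x',np.percentile(Q[:,0],[1,99]).round(4),'y',np.percentile(Q[:,1],[1,99]).round(4),rect(Q)[1])
dk=near&(v<135)&(h<20)&(s>100)&(B[...,2]>.022)&(B[...,2]<.06)
slope(dk&(B[...,2]>.026),'sole top')
e=near&(h<20)&(s<135)&(v>90)&(B[...,2]>-.01)&(B[...,2]<.02)
if e.sum()>20: print('pale',e.sum(),'x',np.percentile(B[e][:,0],[1,99]),'y',np.percentile(B[e][:,1],[1,99]),'z',np.percentile(B[e][:,2],[1,50,99]))
o=near&(h<16)&(s>165)&(v>120)&(B[...,2]>.035)&(B[...,2]<.1); print('rib x',np.percentile(B[o][:,0],[1,99]),'y',np.percentile(B[o][:,1],[1,99]),'z',np.percentile(B[o][:,2],[1,99]))
cv2.imwrite('pics/'+sys.argv[1],cv2.resize(f['frame'][130:260,285:425],None,fx=4.2,fy=4.2,interpolation=cv2.INTER_CUBIC))
E
python3 go.py .5813 .0053 .3434 18.5; python3 chk.py s9.png
```

```text
t 13.65 pos [0.5827 0.0045 0.349 ] rot [ 1.7997e+02 -1.7000e-01  1.8450e+01] F [ 4.87 -0.01  4.46] w 0.0219
offset cm [-0.11 -0.12  0.56] turn -0.05 q [ 0.34  0.25 -0.28  0.   -1.04  1.55]
sole top 306 slope err deg -9.92 z0 0.038 x [-0.0548  0.0386] y [-0.0226  0.026 ] 2.7316493988037105
pale 347 x [-0.0641802   0.05767023] y [-0.02063113  0.02479736] z [-0.00708281  0.00833691  0.01894649]
rib x [-0.03512966 -0.0013878 ] y [-0.00734447  0.01264642] z [0.04227988 0.08790434]
```

View pics/s9.png

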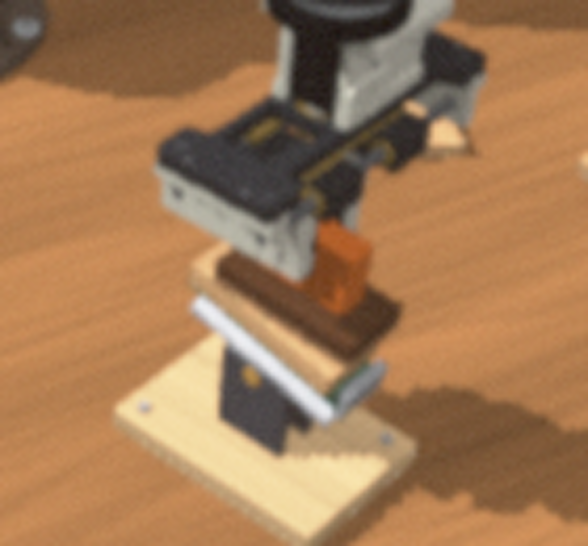

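The pad has only partly pivoted (about 10° still to go; crop pixel 310,300). Its rear edge is dragging up the blank and building side force. I'll lift clear, move 10 mm up-slope, and pivot along an arc with a lighter grip instead.

send_rows --motion '[{"offset": [0,0,-0.5],"turn": 0},{"offset": [0,0,-1.2],"turn": 0},{"offset": [0,0,-1.4],"turn": 0},{"offset": [-0.5,0,-1.4],"turn": 0},{"offset": [-1.1,-0.1,-1.4],"turn": 0},{"offset": [-1.1,-0.1,-1.4],"turn": 0},{"offset": [-1.1,-0.1,-1.4],"turn": 0}]'

```text
t: 14.4
eef_pos: [0.5708, 0.0017, 0.362]
ee_rot: [-3.142, 0.0, 0.322]
force: [0.2, 0.2, -2.4]
width: 0.022
```

```bash
python3 go.py .5722 .002 .355 18.5; python3 chk.py x1.png
```

```text
t 14.4 pos [0.5708 0.0017 0.362 ] rot [-1.800e+02  1.000e-02  1.842e+01] F [ 0.15  0.21 -2.44] w 0.022
offset cm [0.15 0.02 0.7 ] turn -0.08 q [ 0.35  0.22 -0.28 -0.   -1.07  1.55]
sole top 300 slope err deg -9.87 z0 0.0503 x [-0.0389  0.055 ] y [-0.0232  0.0243] -0.37267303466798174
pale 470 x [-0.06457524  0.0567651 ] y [-0.02460568  0.0247903 ] z [-0.00896942  0.01511953  0.01981028]
rib x [-0.02002846  0.01527637] y [-0.00887406  0.01068839] z [0.05074048 0.09798093]
```

send_rows --motion '[{"offset": [0,0,0.2],"turn": 0},{"offset": [0,0,0.4],"turn": 0},{"offset": [0,0,0.5],"turn": 0},{"offset": [0,0,0.6],"turn": 0},{"offset": [0,0,0.6],"turn": 0}]' --squeeze 5

```text
t: 14.95
eef_pos: [0.5712, 0.0018, 0.3561]
ee_rot: [3.141, -0.0, 0.322]
force: [-0.0, 0.4, -0.9]
width: 0.0219
```

send_rows --motion '[{"offset": [0.1,0,0.1],"turn": 0},{"offset": [0.2,0,0.2],"turn": 0},{"offset": [0.3,0,0.3],"turn": 0},{"offset": [0.4,0,0.4],"turn": 0},{"offset": [0.4,0,0.4],"turn": 0},{"offset": [0.4,0,0.4],"turn": 0}]'

```text
t: 15.55
eef_pos: [0.575, 0.0031, 0.352]
ee_rot: [3.142, -0.0, 0.322]
force: [-0.7, -0.7, -1.3]
width: 0.0221
```

```bash
python3 go.py .5813 .0053 .3434 18.5; python3 chk.py x2.png
```

```text
t 15.55 pos [0.575  0.0031 0.352 ] rot [ 1.800e+02 -1.000e-02  1.842e+01] F [-0.71 -0.68 -1.32] w 0.0221
offset cm [ 0.67 -0.01  0.86] turn -0.08 q [ 0.35  0.24 -0.29  0.   -1.05  1.55]
sole top 293 slope err deg -4.77 z0 0.0392 x [-0.0434  0.0527] y [-0.0232  0.0247] 5.42086791992188
pale 365 x [-0.06435537  0.05666896] y [-0.02440738  0.02505301] z [-0.00926829  0.01098191  0.01967215]
rib x [-0.02426911  0.0088304 ] y [-0.00912384  0.01053536] z [0.03907023 0.08634042]
```

send_rows --motion '[{"offset": [0.1,0,0.1],"turn": 0},{"offset": [0.2,0,0.2],"turn": 0},{"offset": [0.3,0,0.3],"turn": 0},{"offset": [0.35,0,0.4],"turn": 0},{"offset": [0.35,0,0.4],"turn": 0},{"offset": [0.35,0,0.4],"turn": 0}]'

```text
t: 16.2
eef_pos: [0.5783, 0.0042, 0.3481]
ee_rot: [3.142, -0.0, 0.322]
force: [-0.2, -0.2, -1.1]
width: 0.0221
```

```bash
python3 go.py .5813 .0053 .3434 18.5; python3 chk.py x3.png
```

```text
t 16.2 pos [0.5783 0.0042 0.3481] rot [ 1.800e+02 -1.000e-02  1.842e+01] F [-0.21 -0.17 -1.12] w 0.0221
offset cm [ 0.32 -0.01  0.47] turn -0.08 q [ 0.35  0.24 -0.29  0.   -1.04  1.55]
sole top 286 slope err deg -1.18 z0 0.0352 x [-0.0454  0.0511] y [-0.024  0.024] -0.36924743652342246
pale 330 x [-0.06443165  0.05799657] y [-0.02201204  0.02467641] z [-0.00939992  0.00957057  0.01974893]
rib x [-0.02729149  0.00430611] y [-0.00944521  0.01055162] z [0.0358827  0.08277693]
```

send_rows --motion '[{"offset": [0.1,0,0.1],"turn": 0},{"offset": [0.15,0,0.2],"turn": 0},{"offset": [0.15,0,0.25],"turn": 0},{"offset": [0.15,0,0.25],"turn": 0},{"offset": [0.15,0,0.25],"turn": 0}]'

```text
t: 16.75
eef_pos: [0.5796, 0.0046, 0.3458]
ee_rot: [3.141, -0.0, 0.322]
force: [-2.1, 0.5, 1.6]
width: 0.0219
```

```bash
python3 go.py .5813 .0053 .3434 18.5; python3 chk.py x4.png
```

```text
t 16.75 pos [0.5796 0.0046 0.3458] rot [ 1.7999e+02 -1.0000e-02  1.8430e+01] F [-2.1   0.52  1.57] w 0.0219
offset cm [ 0.18 -0.02  0.24] turn -0.07 q [ 0.35  0.25 -0.29  0.   -1.04  1.55]
sole top 281 slope err deg -0.41 z0 0.0334 x [-0.0468  0.0458] y [-0.0237  0.0245] 0.5866737365722685
pale 327 x [-0.06439684  0.05721215] y [-0.0225765   0.02526813] z [-0.00847255  0.00991544  0.01983915]
rib x [-0.02902675  0.00241915] y [-0.00884054  0.01099456] z [0.03576325 0.08027374]
```

send_rows --motion '[{"offset": [0,0,0],"turn": 0},{"offset": [0,0,0],"turn": 0},{"offset": [0,0,0],"turn": 0},{"offset": [-0.02,0,0.1],"turn": 0},{"offset": [-0.05,0,0.2],"turn": 0},{"offset": [-0.07,0,0.3],"turn": 0},{"offset": [-0.07,0,0.3],"turn": 0},{"offset": [-0.07,0,0.3],"turn": 0}]' --squeeze 40

```text
t: 17.6
eef_pos: [0.5791, 0.0044, 0.3431]
ee_rot: [3.141, -0.001, 0.322]
force: [-1.3, -0.6, 5.7]
width: 0.0218
```

```bash
python3 go.py .5813 .0053 .3434 18.5; python3 chk.py x5.png
```

```text
t 17.6 pos [0.5791 0.0044 0.3431] rot [ 1.7998e+02 -4.0000e-02  1.8440e+01] F [-1.31 -0.58  5.72] w 0.0218
offset cm [ 0.24 -0.01 -0.03] turn -0.06 q [ 0.35  0.25 -0.29  0.   -1.03  1.55]
sole top 282 slope err deg -0.57 z0 0.0307 x [-0.0469  0.0471] y [-0.024   0.0249] 1.0004130601882884
pale 347 x [-0.06428492  0.05729675] y [-0.0235987   0.02508408] z [-0.00763448  0.00831142  0.01954972]
rib x [-0.029132   0.0031411] y [-0.00935861  0.01078563] z [0.03590484 0.0774631 ]
```

send_rows --motion '[{"offset": [-0.02,0,0.1],"turn": 0},{"offset": [-0.05,0,0.2],"turn": 0},{"offset": [-0.05,0,0.2],"turn": 0},{"offset": [-0.05,0,0.2],"turn": 0},{"offset": [-0.05,0,0.2],"turn": 0},{"offset": [-0.05,0,0.2],"turn": 0}]'

```text
t: 18.25
eef_pos: [0.5787, 0.0043, 0.3415]
ee_rot: [3.141, -0.001, 0.322]
force: [-3.9, 0.4, 8.0]
width: 0.0215
```

```bash
python3 chk.py s10.png; python3 go.py .5813 .0053 .3434 18.5; python3 - <<'E'
from h import *
F=[]
for _ in range(6): grab_frame('top'); F.append(get_state()['force'])
print(np.mean(F,0),np.std(F,0))
E
```

```text
sole top 271 slope err deg -0.27 z0 0.0293 x [-0.0471  0.0473] y [-0.0241  0.0245] 0.4816888570785514
pale 362 x [-0.06430419  0.05719757] y [-0.02329993  0.02525206] z [-0.00761597  0.00756301  0.01913693]
rib x [-0.0293304   0.00202744] y [-0.00885453  0.01095673] z [0.03596245 0.0757801 ]
t 18.3 pos [0.5787 0.0043 0.3415] rot [ 1.7998e+02 -7.0000e-02  1.8440e+01] F [-3.04 -0.36  8.66] w 0.0218
offset cm [ 0.28 -0.01 -0.19] turn -0.06 q [ 0.35  0.25 -0.29  0.   -1.02  1.55]
[-3.03546233 -0.1026475   8.64934132] [0.51912891 0.41068284 0.3809662 ]
```

View pics/s10.png

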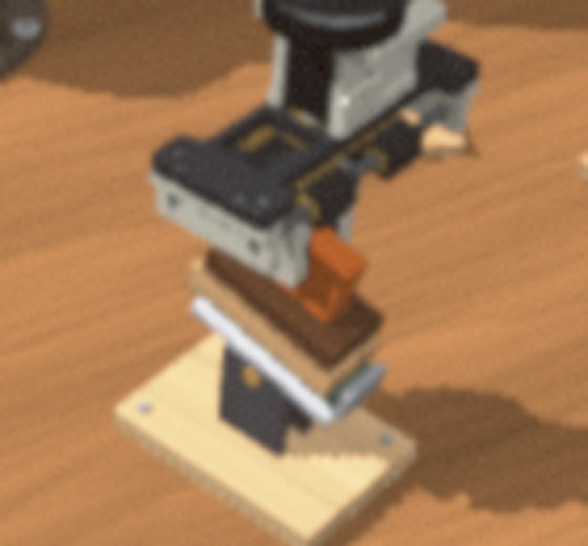

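The pad sits flush and square on the blank (crop pixel 300,305), with an even margin all round. Vertical force at the wrist is 8.6 N, plus about 1.8 N of pad weight, so roughly 10 N on the blank. I'm handing in.

```bash
python3 -c "
from station import *
print(job_done()); print(get_state()['t'])"
```

```text
the job is handed in; nothing more can be done
None
the job is handed in; nothing more can be done
```

I laid the blank on the sloped bed and let go of it, then set the clamping pad on top. I handed the job in at about 18.6 s, still gripping the pad with 40 N and pressing. No verdict was reported.

**Last checks:**
- **Blank:** measured after I let go, it lay flat and square on the bed (slope 13.9°, yaw within 0.4°), about 4–5 mm up-slope of the toe stop and 0–2 mm off across. In the last camera check, with the pad on it, it had not moved.
- **Pad:** it was flush to about 0.3°, square to about 0.5°, and within about 3 mm of the blank's middle along and 2 mm across.
- **Press:** the wrist read a steady 8.6 N vertically. With the pad's weight that puts roughly 10 N on the blank.

**What went wrong or disagreed:**
- I started lifting the pad before the fingers had fully closed, so the grip is about 12 mm higher on the rib than planned. I did not regrip it.
- The first try at tilting the pad dragged its edge along the blank, with about 5 N sideways. I lifted clear and repeated it with a lighter grip along an arc. The blank showed no visible shift.
- About 3 N of sideways force towards the robot remained at the wrist when I handed in.
- The two cameras differed by about 4 mm in x. I used the top view for positions and the scene view for measurements relative to the bed.

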